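# Tuck the sample box flap under its lip

## Task

The brown cover flap of the grey sample box stands open. With the fingertips only, fold it down over the box, then hold it flat and push its blue thumb ridge so that its free edge slides fully home beneath the dark metal lip, and let go so that the lip alone keeps it shut. Do it gently: do not pinch the flap or lift anything, and leave the box, jar, tin and brush where they stand.

Things in the scene. Friction and masses are not known exactly. Their poses are not given: they have to be found in the camera images.
- sample_box: Grey plastic box, loose but heavy (about 3 kg), 170 mm (x) by 150 mm (y), rim 60 mm high. Origin at the centre of its underside. Its own x axis points level from the hinge side to the lip side, y along the hinge line, z up. At the lip side a grey riser, the full 150 mm wide, stands to 74 mm above the table and carries the lip.
- hinge (a point): Middle of the hinge line of the flap: 78 mm from the box's centre towards the hinge side (box x = -78 mm), 64 mm above the table. The line runs along the box's y.
- lip (a point): Middle of the lower inner edge of the retaining lip, a dark metal strip 130 mm wide and 3 mm thick that overhangs the box by 17 mm inside the riser; at box x = +63 mm, 71 mm above the table. When the flap lies level there is 5 mm of free height between its upper face and the lip; the riser's inner face is 17 mm further along box x.
- flap_fold (a joint): Angle of the flap about the hinge, rad: 0 = folded down level over the box (firm stop), 1.57 = upright, more = leaning away from the lip (stop at 1.6); starts between 1.05 and 1.45. A light spring lifts the flap towards 1.3 whenever it is not retained; holding it flat takes 1 to 2 N near its edge.
- flap_slide (a joint): How far the flap is drawn out of its hinge along its own length, m: 0 = drawn in (as at the start), 0.020 = stop, fully home. It slides with a drag of about 2 N and stays where it is left. Drawn in, the flap's edge passes 7 mm clear of the lip as it folds; fully out and folded down, the edge lies 13 mm beneath the lip.
- flap_edge (a point): Middle of the flap's free edge. The flap is a stiff brown board 120 mm wide (along the hinge line) and 4 mm thick (its middle plane passes through the hinge line, plus a cream lining 1 mm thick on the inner face); this edge is 134 mm from the hinge line plus flap_slide.
- ridge (a point): Foot of the hinge-side face of the blue thumb ridge, middle of its length, on the flap's outer face (the upper one when folded down). It lies 105 mm plus flap_slide from the hinge line and 2 mm out of the flap's middle plane. The ridge is 80 mm long along the hinge line, stands 9 mm out of the face, is 8 mm across, stepped down to 5 mm high on the lip side. Between the hinge and the ridge the outer face is plain.
- jar_mid (a point): Amber glass jar with steel cap, standing loose, 42 mm diameter, 75 mm high; this is its centre, half-way up. Leave alone.
- tin_mid (a point): Round aluminium tin, standing loose, 54 mm diameter, 40 mm high; this is its centre, half-way up. Leave alone.
- brush: Brush with wooden handle, lying loose on the table beyond the lip side, 160 mm long along its own x. Leave alone.
Not all that is in view belongs to the job. There is more than one size of the sample_box; the one meant has the size given above.

How it is judged (in metres and radians):
On the way, in this order (a step that is already met when the one before it is completed fails the run):
1. the flap is folded down flat (value of joint flap_fold below 0.055 rad), for 0.1 s.
2. the flap's edge is slid beneath the lip (value of joint flap_fold below 0.055 rad and value of joint flap_slide above 0.013 m), for 0.2 s.
At the end, for the whole second after the job is handed in: The flap lies within 0.055 rad of level with its edge at least 6 mm beneath the lip (flap_slide above 0.013 m), at rest, and the box is level and at rest (all of step 2 and velocity of joint flap_fold below 0.05 rad/s and velocity of joint flap_slide below 0.01 m/s and linear speed of sample_box below 0.01 m/s and angle between sample_box's own z axis and vertical below 0.05 rad); the robot touches nothing.
It fails at once if the box is pushed more than 40 mm, lifted by 10 mm or tipped (distance of sample_box from where it was at the start of the episode above 0.04 m or height (world z) of sample_box above 0.01 m or angle between sample_box's own z axis and vertical above 0.1 rad).
It fails at once if the jar, tin or brush is lifted or moved more than 25 mm (distance of any of jar_mid, tin_mid, brush from where it was at the start of the episode above 0.025 m).
It fails at once if the flap is pinched: fingers squeeze its inner face and its outer face together (contact force between the fingers and flap_slide_c1 above 2 N and contact force between the fingers and flap_slide_c0 above 2 N).
It fails at once if the ridge is pinched from both sides (contact force between the fingers and flap_slide_c2 above 4 N and contact force between the fingers and flap_slide_c3 above 4 N).
It fails at once if the flap is pressed or squeezed harder than 40 N (contact force between the fingers and flap_slide above 40 N).
It also fails if it takes over 38 s, if anything falls off the work surface, if the arm or the gripper's body presses on something with over 40 N, if the wrist force passes 120 N, or if a joint passes its speed limit or range.

## Robot

A 6-joint arm with a two-finger parallel gripper is mounted at the origin on the work surface. World frame = base frame: x ahead of the robot, y to its left, z up, the work surface at z = 0. Lengths are in mm, angles in degrees, forces in N, time in s.
With the tool pointing down it reaches from about 300 to 850 mm from the base axis. Payload 4.2 kg.
Tool frame: the origin (TCP) lies between the finger pads; the fingertips stand 14 mm ahead of it and the grasp point (between the pads) lies 5 mm behind it (env.finger_overhang is the distance from the TCP to the fingertips, in mm); z points along the fingers, y is the line along which they close (so a half turn about z gives the same grasp; the last joint's range is limited). The gripper opens to 91 mm and grips with 3 to 60 N. Pads are 32 mm wide; open, the fingers measure 118 mm over their backs; the gripper's body (76 mm by 178 mm) begins 60 mm behind the grasp point.
Start: joints at [-72.536, 18.312, 89.639, -0, 72.044, -1.146], TCP at [183.497, -544.95, 227.976] pointing down, gripper open.
Joint ranges: [-177.97, 177.97], [-48.28, 115.42], [12.27, 149.76], [-77.06, 257.06], [2.81, 150.46], [-146.56, 146.56]. Speed limits (degrees/s): [147.25, 147.25, 180, 180, 180, 180].

## Interface

Orientations are given as [roll, pitch, yaw] about the fixed x, y, z axes, in that order (R = Rz(yaw) Ry(pitch) Rx(roll)).
In Python, from workcell import status, cams, env, finder gives the robot as it stands.
- The arm moves only by the tool apply_moves, never from a script. Its argument "increments" is a list of rows, each a list of 7 numbers: the opening, from -1 (shut) to 1 (fully open), then the shift along the world's x, y, z in m, then the turn, a rotation vector about the world's x, y, z in degrees. In form: [[gripper, x, y, z, ax, ay, az], ...]. A call has 1 to 5 rows; each row shifts and turns the commanded pose from where the row before left it; what a row does not reach is not made up. A row lasts 1/12 s, in which the tool goes at most 41.7 mm and 7.16 degrees, less where a joint would pass 70% of its speed; a pose out of reach is approached as far as the arm can. A call with a gripper value outside its range is refused whole. The fingers move at their own pace and stop on an object; "newtons" is the grip in N (left out, the last holds). Time passes only in rows, so rows that do not move let the fingers close. It gives the time, the measured TCP pose, the force, the opening and the grip force at its end, in the units of the state.
- status.state(): the state, without advancing time (a new reading comes with each control period).
- cams.grab_frame(name): name is "side" or "top" or "wrist"; returns a dict with "color" (420x560x3 uint8, red, green, blue), "intrinsics" (3x3 intrinsics, pixels), "R" (3x3) and "t" (3): a world point X has camera coordinates R X + t. Camera axes: x right, y down, z forward; pixel columns grow to the right and rows downward; lengths in mm; the calibration is good to about 2 mm. A picture is of the moment at which its call begins. There is no depth.
- env.job_done(): hands the job in; it is judged then, once.
Trained networks look in the newest picture that a camera, given by its name, has taken for a name from the list of things; names that differ only in an ending like _2 or _b are one class to them, and where a whole thing is asked for, a point or a joint stands for the part that bears it (a point fixed in the world has none). Each returns a list of dicts, best first, with "score" (0 to 1); they miss things now and then, are a little off and sometimes report something else, mostly with a low value. They report only what shows in the picture. A call takes as long as a camera call. They do not tell look-alikes from the thing itself.
- finder.boxes_of(query, camera): "rect" ([left, top, width, height] in pixels, round what is visible of it).
- finder.trace(query, camera): "pixels" (420x560 bool, what is visible of it) and "rect" ([left, top, width, height] in pixels, round what is visible of it).
The state is a dict: "time_s": time; "qpos": joint angles; "qvel": joint speeds; "effort": joint torques, N m; "ee_pos": TCP position; "ee_rot": TCP orientation; "force": force on the tool from outside, world axes, zero at the start; "torque": the same for the moment, N m; "gripper_width": finger opening in mm; "gripper_force": force on a finger pad.
Only numpy, scipy, OpenCV 4.12 (cv2) and the standard library are available. Lean on these libraries where they do the work, as an engineer would, in place of code of your own. Each camera call takes 0.05 s, during which the arm holds its last target. There are 200 camera calls.

## Working session

There is one attempt and no reset: what is moved stays moved. The work goes in short steps, Python scripts to look and compute and a tool call to move; the robot and the scene stay as the last step left them, time stands still between calls to the robot, and variables do not carry over. Pictures are saved under pics/ and viewed, at most 10 in all, crops included, and the job is handed in when it is done.

Besides the shell and the picture viewer there is one more tool, called after "Call:" as name(argument=value, ...), one argument or row to a line, values as JSON. apply_moves: Moves the arm, as the interface text tells. Its arguments: {"type":"object","properties":{"increments":{"type":"array","items":{"type":"array","items":{"type":"number"}}},"newtons":{"type":"number"}},"required":["increments"]}

```bash
mkdir -p pics; ls; cat > h.py <<'E'
import numpy as np, cv2
from workcell import status,cams,env,finder
def save(f,name,crop=None,s=1):
    c=f["color"][:,:,::-1]
    if crop: x,y,w,h=crop; c=c[y:y+h,x:x+w]
    cv2.imwrite("pics/"+name,cv2.resize(c,None,fx=s,fy=s,interpolation=cv2.INTER_CUBIC))
def proj(f,X):
    c=np.asarray(f["R"])@np.asarray(X,float).T+np.asarray(f["t"]).reshape(3,1); p=np.asarray(f["intrinsics"])@c
    return (p[:2]/p[2]).T
def onz(f,uv,z):
    R=np.asarray(f["R"]);t=np.asarray(f["t"]).ravel();C=-R.T@t
    d=R.T@np.linalg.inv(f["intrinsics"])@np.array([uv[0],uv[1],1.])
    return C+d*(z-C[2])/d[2]
E
python3 - <<'E'
from h import *
a=cams.grab_frame("top");b=cams.grab_frame("side")
c=np.hstack([a["color"],b["color"]])
cv2.imwrite("pics/a.png",cv2.resize(c[:,:,::-1],(800,300),interpolation=cv2.INTER_AREA)); save(a,"top0.png",s=1.4);save(b,"side0.png",s=1.4)
for n,f in(("top",a),("side",b)):
    print(n,-np.asarray(f["R"]).T@np.asarray(f["t"]).ravel())
    for q in("sample_box","hinge","lip","flap_fold","ridge","jar_mid","tin_mid","brush"):
        print(q,[(round(r["score"],2),[round(x) for x in r["rect"]]) for r in finder.boxes_of(q,n)][:4])
E
```

```text
pics
top [380.36907308 -49.0312163  997.19214239]
sample_box [(0.82, [126, 233, 132, 136]), (0.66, [260, 158, 88, 94]), (0.57, [369, 184, 139, 127])]
hinge [(0.88, [367, 181, 138, 130]), (0.76, [133, 235, 122, 136]), (0.57, [262, 161, 86, 88])]
lip [(0.92, [131, 236, 130, 132]), (0.87, [261, 160, 89, 93]), (0.84, [372, 183, 135, 127])]
flap_fold [(0.86, [289, 203, 52, 36]), (0.69, [388, 196, 97, 94])]
ridge [(0.79, [290, 201, 54, 40]), (0.74, [391, 195, 93, 100]), (0.66, [259, 162, 91, 91]), (0.6, [147, 249, 91, 102])]
jar_mid [(0.88, [241, 210, 22, 20])]
tin_mid [(0.93, [343, 160, 24, 28]), (0.53, [241, 210, 23, 20])]
brush [(0.98, [238, 142, 61, 37])]
side [399.48033197 659.51993593 687.95231555]
sample_box [(0.98, [282, 241, 169, 157]), (0.89, [232, 142, 84, 112]), (0.61, [282, 106, 107, 86])]
hinge [(0.89, [284, 242, 164, 159]), (0.8, [284, 110, 103, 81]), (0.62, [238, 142, 82, 113])]
lip [(0.85, [234, 147, 81, 102]), (0.8, [279, 245, 171, 155]), (0.65, [281, 107, 103, 82])]
flap_fold [(0.86, [290, 256, 135, 106]), (0.8, [289, 117, 81, 39]), (0.62, [291, 142, 24, 71])]
ridge [(0.95, [300, 260, 125, 95]), (0.9, [290, 148, 21, 59]), (0.78, [294, 120, 77, 36])]
jar_mid [(0.69, [267, 238, 19, 37])]
tin_mid [(0.54, [242, 172, 25, 18])]
brush [(0.55, [197, 217, 24, 52])]
```

View pics/top0.png

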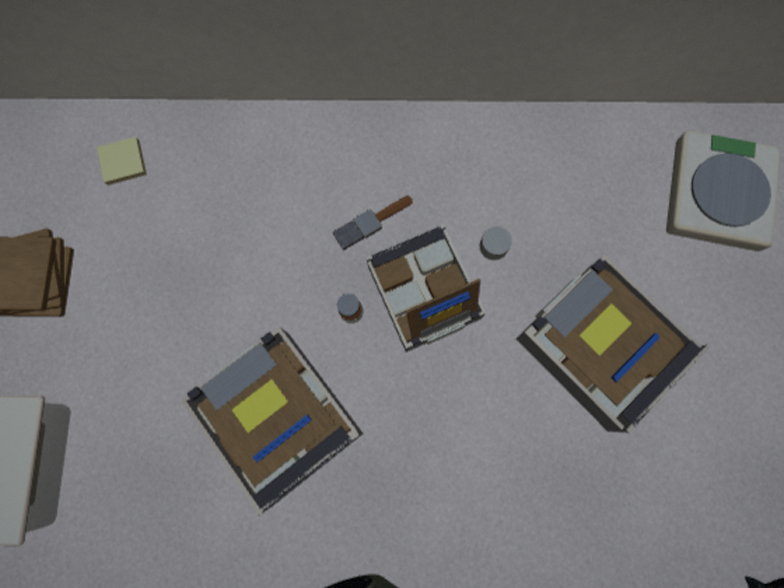

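View pics/side0.png

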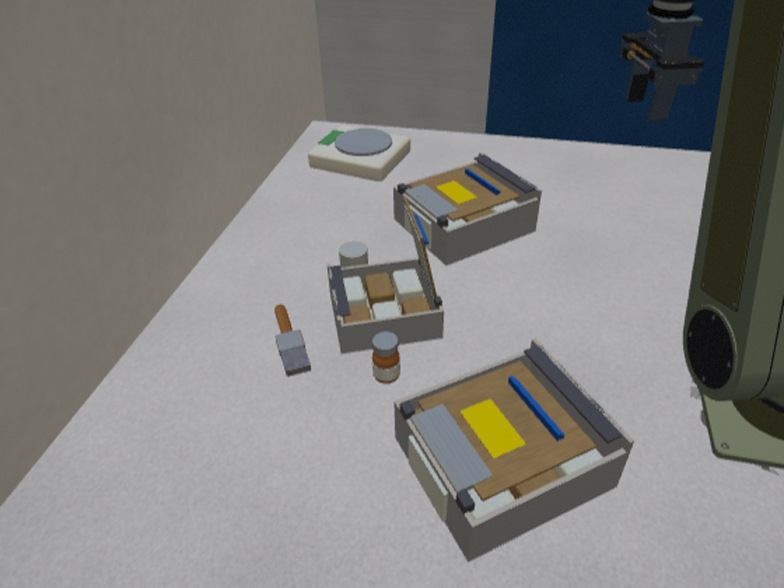

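The top picture shows three boxes: left at about (275,420), centre at (425,290) and right at (610,345), in the 1.4x picture. The centre one is the only one standing open, and it has the brush beyond its lip and the jar and tin beside it. I'll confirm its size in a crop.

```bash
python3 - <<'E'
from h import *
f=cams.grab_frame("top"); save(f,"c.png",(235,135,140,120),5.5)
g=cams.grab_frame("side"); save(g,"d.png",(185,135,140,130),4.6)
for q,cam,ff in(("sample_box","top",f),):
  for r in finder.trace(q,cam):
    m=r["pixels"].astype(np.uint8); (c,s,a)=cv2.minAreaRect(cv2.findNonZero(m)); P=cv2.boxPoints((c,s,a))
    W=np.array([onz(ff,p,60)[:2] for p in P]); print(r["score"],r["rect"],np.round(P,1).tolist(),W.round().tolist(),np.linalg.norm(W-np.roll(W,1,0),axis=1).round())
E
```

```text
0.75 [129.1, 234.5, 128.6, 133.8] [[123.5999984741211, 287.0], [201.1999969482422, 230.3000030517578], [261.3999938964844, 312.6000061035156], [183.6999969482422, 369.29998779296875]] [[404.0, 333.0], [538.0, 160.0], [349.0, 12.0], [226.0, 182.0]] [233. 219. 240. 209.]
0.68 [370.6, 182.7, 136.6, 126.2] [[367.0, 241.0], [433.5, 174.5], [508.0, 249.0], [441.5, 315.5]] [[515.0, -235.0], [681.0, -405.0], [498.0, -567.0], [345.0, -398.0]] [235. 237. 244. 228.]
0.65 [290.5, 198.8, 53.7, 44.1] [[285.3999938964844, 224.5], [340.79998779296875, 197.5], [349.8999938964844, 216.1999969482422], [294.6000061035156, 243.1999969482422]] [[553.0, -41.0], [621.0, -175.0], [575.0, -196.0], [509.0, -63.0]] [ 50. 150.  51. 148.]
0.56 [262.1, 158.7, 84.2, 94.8] [[258.79998779296875, 184.5], [321.79998779296875, 156.1999969482422], [352.8999938964844, 225.1999969482422], [289.8999938964844, 253.60000610351562]] [[653.0, 25.0], [727.0, -130.0], [553.0, -203.0], [484.0, -52.0]] [185. 172. 189. 165.]
```

View pics/c.png

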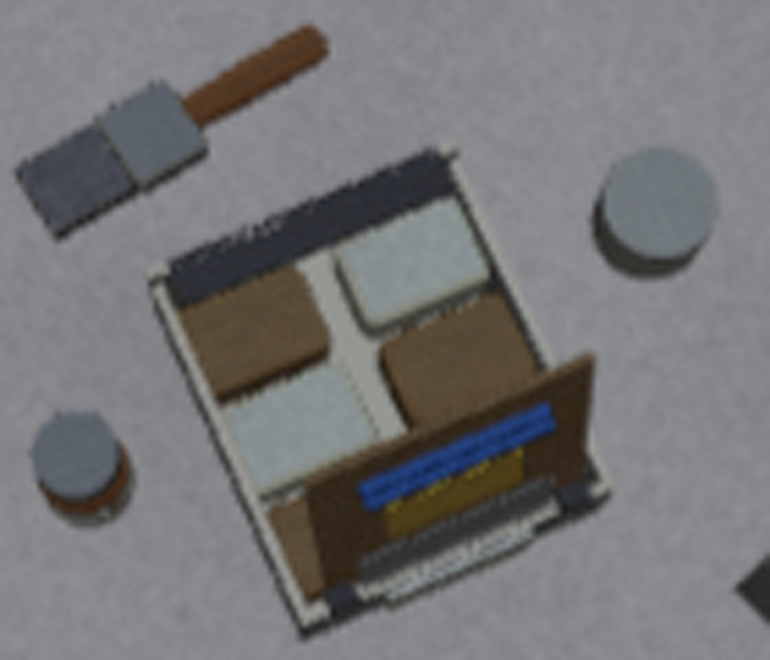

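View pics/d.png

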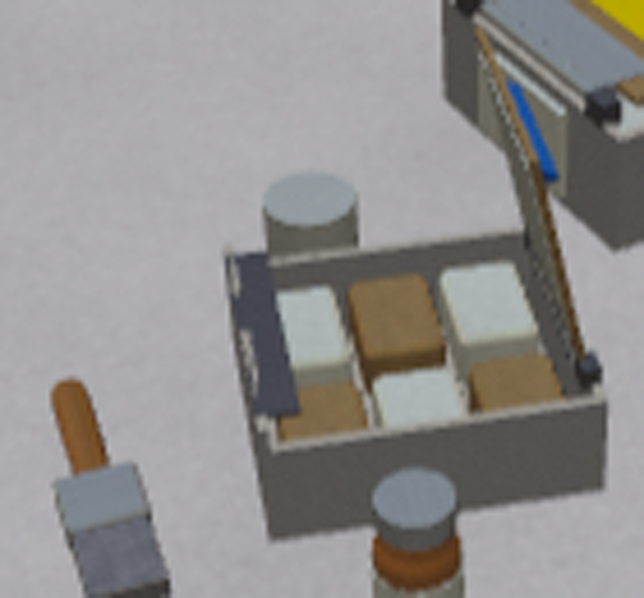

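The crops confirm it: the centre box's rim corners are at about (263,184), (318,163), (290,249) and (345,224). The lip is on the upper (far) side and the flap leans up from the near side. The other two measure about 235 mm, so they are too big. Next I fit the pose from both views.

```bash
cat >> h.py <<'E'
def bw(p,X):
    c,s=np.cos(p[2]),np.sin(p[2]); X=np.atleast_2d(X).astype(float)
    return np.c_[p[0]+c*X[:,0]-s*X[:,1],p[1]+s*X[:,0]+c*X[:,1],X[:,2]]
E
python3 - <<'E'
from h import *
from scipy.optimize import least_squares
f=cams.grab_frame("top");g=cams.grab_frame("side")
T=np.array([[155,270],[455,152],[305,625],[607,490]])/5.5+[235,135]
TX=np.array([[85,75,74],[85,-75,74],[-85,75,60],[-85,-75,60]])
S=np.array([[270,537],[605,488],[605,398],[227,250]])/4.6+[185,135]
SX=np.array([[85,75,0],[-85,75,0],[-85,75,60],[85,-75,74]])
F=np.array([[592,355],[307,478],[575,480]])/5.5+[235,135] # flap edge right, left, in top
def flap(th,r,y,n=0): return [-78+r*np.cos(th)-n*np.sin(th)*1, y, 64+r*np.sin(th)+n*np.cos(th)]
# outer face normal: when th=0 it is +z => n=(-sin,cos)
def res(p): return np.r_[(proj(f,bw(p,TX))-T).ravel(),(proj(g,bw(p,SX))-S).ravel()]
r=least_squares(res,[610,-90,-0.4],loss="soft_l1",x_scale=[10,10,.1]); p=r.x
print(p,np.degrees(p[2]),res(p).round(1))
ge=np.array([[480,30]])/4.6+[185,135]
def rf(t): return np.r_[(proj(f,bw(p,[flap(t[0],134,-60),flap(t[0],134,60)]))-F[:2]).ravel()]
q=least_squares(rf,[1.3]); print("fold",q.x,rf(q.x).round(1), "side edge",proj(g,bw(p,[flap(q.x[0],134,-60)])),ge)
for n,X in(("lip",[63,0,71]),("hinge",[-78,0,64]),("edge",flap(q.x[0],134,0)),("ridge",flap(q.x[0],105,0,2)),("ridge closed",[27,0,66])): print(n,bw(p,X).round(1))
for q_,z in(("jar_mid",75),("tin_mid",40)):
    b=finder.boxes_of(q_,"top")[0]["rect"]; print(q_,onz(f,(b[0]+b[2]/2,b[1]+b[3]/2),z).round())
print(status.state())
E
```

```text
[ 6.02702785e+02 -8.50929247e+01  4.15016570e-01] 23.77869790593977 [-1.9 -0.3  0.2 -2.2 -1.1  0.4  1.4  0.1  0.1  0.1  0.1 -0.1  0.9  0.1
 -0.2 -2.4]
fold [1.35904227] [-0.3  0.3 -1.4  0.5] side edge [[289.39289829 140.35713539]] [[289.34782609 141.52173913]]
lip [[660.4 -59.7  71. ]]
hinge [[ 531.3 -116.5   64. ]]
edge [[ 557.1 -105.2  195. ]]
ridge [[ 549.7 -108.4  167.1]]
ridge closed [[627.4 -74.2  66. ]]
jar_mid [561.  39.  75.]
tin_mid [ 687. -217.   40.]
{'time_s': 1.25, 'qpos': array([-7.25360628e+01,  1.83084299e+01,  8.96394105e+01,  1.00387902e-03,
        7.20446327e+01, -1.14802438e+00]), 'qvel': array([-0.00765038,  0.0087359 ,  0.06237158,  0.10441666, -0.10142596,
       -0.01300088]), 'effort': array([ 1.98734720e-04, -4.12357593e+01, -2.32223958e+01,  7.30367610e-02,
        3.77802516e-02, -9.79452892e-07]), 'ee_pos': array([ 183.50204848, -544.93627238,  228.00795692]), 'ee_rot': array([ 1.79992455e+02, -8.04030167e-04,  1.86116523e+01]), 'force': array([-0.21672082,  0.11995854, -0.386481  ]), 'torque': array([-0.02309778,  0.00319918,  0.03585526]), 'gripper_force': 0.0, 'gripper_width': 91.33809507933078}
```

Call:
apply_moves(
  increments=[
    [-1,0.021,0.0275,0,0,0,1.0],
    [-1,0.021,0.0275,0,0,0,1.0],
    [-1,0.021,0.0275,0,0,0,1.0],
    [-1,0.021,0.0275,0,0,0,1.0],
    [-1,0.021,0.0275,0,0,0,1.2],
  ],
  newtons=10,
)

```text
time_s: 1.67
ee_pos: [289.2, -406.1, 228.0]
ee_rot: [180.0, -0.0, 23.8]
force: [0.4, -0.4, -0.4]
gripper_width: 60.9
gripper_force: 0.0
```

Call:
apply_moves(
  increments=[
    [-1,0.021,0.0275,0,0,0,0],
    [-1,0.021,0.0275,0,0,0,0],
    [-1,0.021,0.0275,0,0,0,0],
    [-1,0.021,0.0275,0,0,0,0],
    [-1,0.021,0.0275,0,0,0,0],
  ],
)

```text
time_s: 2.08
ee_pos: [394.2, -268.5, 228.2]
ee_rot: [180.0, -0.0, 23.8]
force: [0.6, -0.6, 0.2]
gripper_width: 27.5
gripper_force: 0.0
```

Call:
apply_moves(
  increments=[
    [-1,0.021,0.0275,0,0,0,0],
    [-1,0.021,0.0275,0,0,0,0],
    [-1,0.021,0.0275,-0.01,0,0,0],
    [-1,0.018,0.0245,-0.015,0,0,0],
    [-1,0,0,0,0,0,0],
  ],
)

```text
time_s: 2.5
ee_pos: [475.8, -158.8, 200.7]
ee_rot: [-179.8, 0.0, 24.1]
force: [-0.7, -0.2, -0.3]
gripper_width: -0.0
gripper_force: 0.0
```

Call:
apply_moves(
  increments=[
    [-1,0.009,0.01,-0.018,0,0,0],
    [-1,0.009,0.01,-0.018,0,0,0],
    [-1,0.0084,0.0094,-0.018,0,0,0],
    [-1,0,0,0,0,0,0],
  ],
)

```text
time_s: 2.83
ee_pos: [499.8, -132.2, 146.0]
ee_rot: [-179.8, 0.2, 23.9]
force: [-1.0, -0.4, 0.6]
gripper_width: 0.7
gripper_force: 0.0
```

```bash
python3 - <<'E'
from h import *
a=cams.grab_frame("side");b=cams.grab_frame("top")
h=np.hstack([cv2.resize(f["color"][y:y+160,x:x+160],(400,400),interpolation=cv2.INTER_CUBIC) for f,x,y in((a,200,100),(b,230,130))])
cv2.imwrite("pics/e.png",h[:,:,::-1]); print(status.state()["ee_pos"])
E
```

```text
[ 500.47304827 -133.81316757  148.85432806]
```

View pics/e.png

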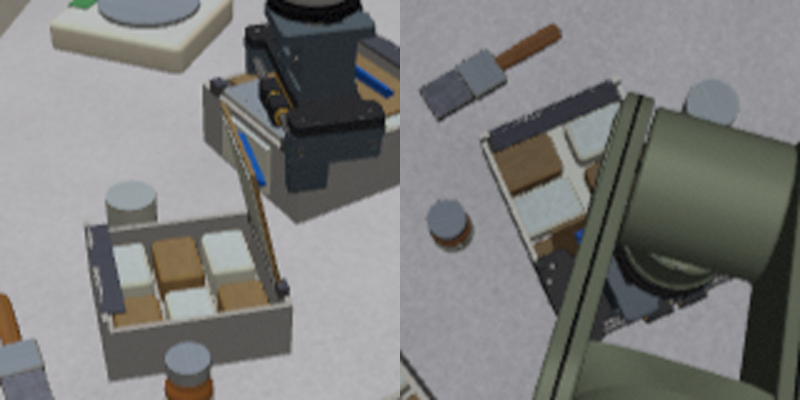

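The side view shows the closed fingers at about (305,165), behind the flap on its hinge side and clear of it. Now I'll start the fold.

Call:
apply_moves(
  increments=[
    [-1,0.01,0.0044,0,0,0,0],
    [-1,0.01,0.0044,0,0,0,0],
    [-1,0.01,0.0044,0,0,0,0],
    [-1,0.01,0.0044,0,0,0,0],
    [-1,0,0,0,0,0,0],
  ],
)

```text
time_s: 3.35
ee_pos: [543.6, -115.4, 149.5]
ee_rot: [179.9, -0.1, 23.9]
force: [-0.1, 0.1, 0.2]
gripper_width: 0.6
gripper_force: 0.0
```

Call:
apply_moves(
  increments=[
    [-1,0.006,0.0026,-0.0035,0,0,0],
    [-1,0.006,0.0026,-0.0035,0,0,0],
    [-1,0.006,0.0026,-0.0035,0,0,0],
    [-1,0,0,0,0,0,0],
  ],
)

```text
time_s: 3.68
ee_pos: [559.5, -107.6, 137.4]
ee_rot: [-180.0, 0.0, 23.8]
force: [-0.2, -0.3, -0.5]
gripper_width: 0.8
gripper_force: 0.0
```

```bash
python3 - <<'E'
from h import *
a=cams.grab_frame("side");b=cams.grab_frame("wrist")
h=np.hstack([cv2.resize(a["color"][100:260,200:360],(420,420),interpolation=cv2.INTER_CUBIC),b["color"][:, 90:470]])
cv2.imwrite("pics/f.png",h[:,:,::-1]); s=status.state();print(s["ee_pos"],s["force"])
E
```

```text
[ 558.80403831 -107.96543842  137.94241842] [ 0.04422541 -0.64774527  0.04022195]
```

View pics/f.png

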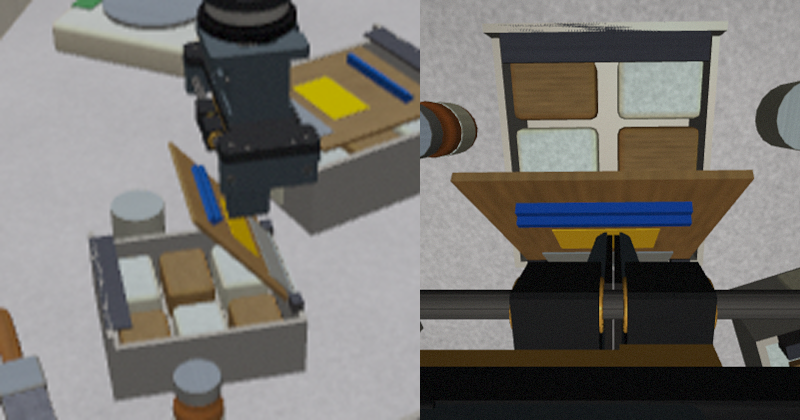

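The flap is following the fingertips at about 0.9 rad. The fingers are centred on it below the ridge (wrist picture, tip at about (612,240) and ridge at (604,214)).

Call:
apply_moves(
  increments=[
    [-1,0.0036,0.0016,-0.004,0,0,0],
    [-1,0.0036,0.0016,-0.004,0,0,0],
    [-1,0.0036,0.0016,-0.004,0,0,0],
    [-1,0.0036,0.0016,-0.004,0,0,0],
  ],
)

```text
time_s: 4.12
ee_pos: [573.4, -101.7, 122.1]
ee_rot: [180.0, 0.0, 23.8]
force: [-0.9, -0.2, 0.4]
gripper_width: 0.4
gripper_force: 0.5
```

Call:
apply_moves(
  increments=[
    [-1,0.0024,0.001,-0.005,0,0,0],
    [-1,0.0024,0.001,-0.005,0,0,0],
    [-1,0.0024,0.001,-0.005,0,0,0],
    [-1,0.0024,0.001,-0.005,0,0,0],
  ],
)

```text
time_s: 4.45
ee_pos: [582.9, -97.6, 101.9]
ee_rot: [-180.0, 0.0, 23.8]
force: [-0.9, -0.1, 2.1]
gripper_width: 0.7
gripper_force: 0.7
```

Call:
apply_moves(
  increments=[
    [-1,0.0012,0.0005,-0.005,0,0,0],
    [-1,0.0012,0.0005,-0.005,0,0,0],
    [-1,0.0006,0.0003,-0.004,0,0,0],
    [-1,0,0,0,0,0,0],
  ],
)

```text
time_s: 4.78
ee_pos: [585.8, -96.3, 87.5]
ee_rot: [-180.0, 0.0, 23.8]
force: [-0.9, 0.5, 0.7]
gripper_width: 0.2
gripper_force: 0.4
```

```bash
python3 - <<'E'
from h import *
a=cams.grab_frame("side");b=cams.grab_frame("wrist")
h=np.hstack([cv2.resize(a["color"][100:260,200:360],(420,420),interpolation=cv2.INTER_CUBIC),b["color"][:, 90:470]])
cv2.imwrite("pics/g.png",h[:,:,::-1]); s=status.state();print(s["ee_pos"],s["force"])
E
```

```text
[585.75611746 -96.44007095  88.26517595] [-0.45407217 -0.32339397  0.69727652]
```

View pics/g.png

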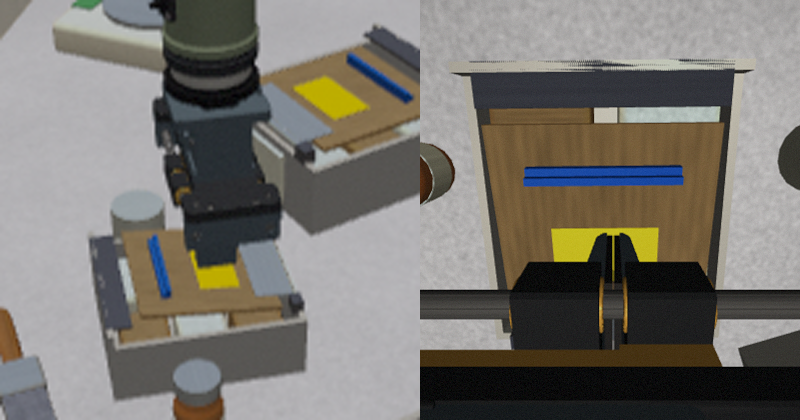

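Nearly flat: the free edge still shows short of the lip in the wrist picture, at row 123 against about row 108. Lower the last bit.

Call:
apply_moves(
  increments=[
    [-1,0.0002,0.0001,-0.0035,0,0,0],
    [-1,0,0,-0.003,0,0,0],
    [-1,0,0,-0.002,0,0,0],
    [-1,0,0,0,0,0,0],
    [-1,0,0,0,0,0,0],
  ],
)

```text
time_s: 5.3
ee_pos: [586.5, -96.3, 80.2]
ee_rot: [180.0, -0.0, 23.8]
force: [0.9, 0.5, 2.0]
gripper_width: 0.6
gripper_force: 0.9
```

Call:
apply_moves(
  increments=[
    [-1,0,0,-0.001,0,0,0],
    [-1,0,0,0,0,0,0],
    [-1,0,0,0,0,0,0],
  ],
)

```text
time_s: 5.55
ee_pos: [586.5, -96.4, 79.8]
ee_rot: [180.0, -0.1, 23.8]
force: [-1.6, 2.1, 6.2]
gripper_width: 0.4
gripper_force: 2.9
```

Call:
apply_moves(
  increments=[
    [-1,0,0,-0.001,0,0,0],
    [-1,0,0,0,0,0,0],
    [-1,0,0,0,0,0,0],
  ],
)

```text
time_s: 5.8
ee_pos: [586.6, -96.4, 79.4]
ee_rot: [179.9, -0.1, 23.8]
force: [-0.4, 2.0, 9.5]
gripper_width: 0.2
gripper_force: 4.7
```

Call:
apply_moves(
  increments=[
    [-1,0.0055,0.0024,0.001,0,0,0],
    [-1,0.0055,0.0024,0,0,0,0],
    [-1,0.0055,0.0024,0,0,0,0],
    [-1,0.0055,0.0024,0,0,0,0],
    [-1,0,0,0,0,0,0],
  ],
)

```text
time_s: 6.22
ee_pos: [608.2, -86.9, 79.3]
ee_rot: [180.0, 0.1, 23.9]
force: [-1.5, -0.2, 6.4]
gripper_width: 0.5
gripper_force: 3.2
```

```bash
python3 - <<'E'
from h import *
a=cams.grab_frame("side");b=cams.grab_frame("wrist")
h=np.hstack([cv2.resize(a["color"][100:260,200:360],(420,420),interpolation=cv2.INTER_CUBIC),b["color"][:, 90:470]])
cv2.imwrite("pics/h.png",h[:,:,::-1]); s=status.state();print(s["ee_pos"],s["force"])
E
```

```text
[608.19387831 -86.87780345  79.42023642] [-0.91021703  0.19460153  6.04312704]
```

View pics/h.png

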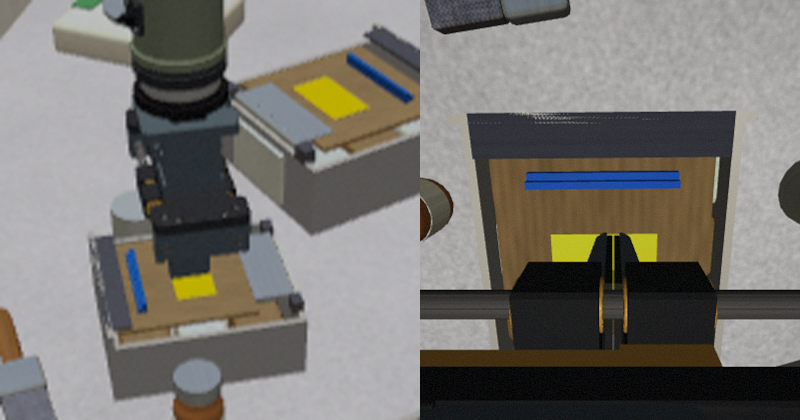

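Friction has carried the flap along, so its edge is already at the lip and the ridge sits just short of it (row 180 against lip row 157). I'll press less and go on to the ridge to push it fully home.

Call:
apply_moves(
  increments=[
    [-1,0.004,0.0018,0.0007,0,0,0],
    [-1,0.0045,0.002,0,0,0,0],
    [-1,0.0045,0.002,0,0,0,0],
    [-1,0.0045,0.002,0,0,0,0],
    [-1,0,0,0,0,0,0],
  ],
)

```text
time_s: 6.73
ee_pos: [626.8, -78.5, 79.5]
ee_rot: [180.0, -0.1, 23.8]
force: [0.2, -0.3, 3.8]
gripper_width: 0.4
gripper_force: 1.6
```

Call:
apply_moves(
  increments=[
    [-1,0.0018,0.0008,0,0,0,0],
    [-1,0,0,0,0,0,0],
  ],
)

```text
time_s: 6.9
ee_pos: [627.7, -78.0, 79.5]
ee_rot: [180.0, -0.0, 23.8]
force: [-1.1, -1.0, 3.0]
gripper_width: 0.6
gripper_force: 1.6
```

Call:
apply_moves(
  increments=[
    [-1,0.0018,0.0008,0,0,0,0],
    [-1,0,0,0,0,0,0],
  ],
)

```text
time_s: 7.07
ee_pos: [629.3, -77.3, 79.6]
ee_rot: [-180.0, -0.0, 23.8]
force: [-0.7, -1.0, 2.8]
gripper_width: 0.4
gripper_force: 1.4
```

```bash
python3 - <<'E'
from h import *
a=cams.grab_frame("side");b=cams.grab_frame("wrist")
h=np.hstack([cv2.resize(a["color"][100:260,200:360],(420,420),interpolation=cv2.INTER_CUBIC),b["color"][:, 90:470]])
cv2.imwrite("pics/i.png",h[:,:,::-1]); s=status.state();print(s["ee_pos"],s["force"])
E
```

```text
[629.35023017 -77.27563289  79.61858001] [-1.31279496 -0.79668029  1.95581061]
```

View pics/i.png

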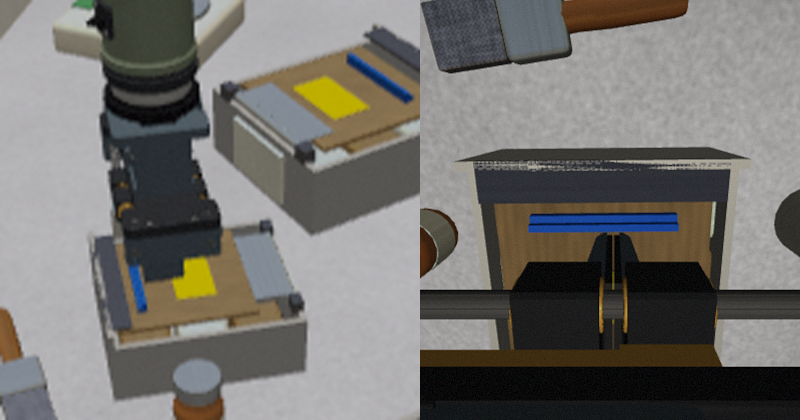

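The finger is now directly behind the ridge (tip at row 233, ridge foot at row 231). Next, small pushes with the force watched.

Call:
apply_moves(
  increments=[
    [-1,0.0018,0.0008,0,0,0,0],
    [-1,0,0,0,0,0,0],
  ],
)

```text
time_s: 7.33
ee_pos: [631.1, -76.5, 79.6]
ee_rot: [180.0, -0.0, 23.8]
force: [-0.8, 0.5, 2.2]
gripper_width: 0.4
gripper_force: 1.2
```

Call:
apply_moves(
  increments=[
    [-1,0.0014,0.0006,0,0,0,0],
    [-1,0,0,0,0,0,0],
  ],
)

```text
time_s: 7.5
ee_pos: [632.6, -75.8, 79.6]
ee_rot: [180.0, -0.0, 23.8]
force: [-0.9, -0.3, 1.8]
gripper_width: 0.3
gripper_force: 1.4
```

Call:
apply_moves(
  increments=[
    [-1,0.0009,0.0004,0,0,0,0],
    [-1,0,0,0,0,0,0],
  ],
)

```text
time_s: 7.67
ee_pos: [632.6, -75.8, 79.5]
ee_rot: [-180.0, 0.1, 23.8]
force: [-2.6, -1.1, 4.0]
gripper_width: 0.4
gripper_force: 2.8
```

Contact comes at a finger front of box x ≈ 47 mm, which is exactly the fully-home position. One firmer push to confirm the stop.

Call:
apply_moves(
  increments=[
    [-1,0.0009,0.0004,0,0,0,0],
    [-1,0,0,0,0,0,0],
    [-1,0,0,0,0,0,0],
  ],
)

```text
time_s: 7.92
ee_pos: [632.7, -75.6, 79.3]
ee_rot: [-180.0, 0.2, 23.8]
force: [-5.6, -2.9, 3.0]
gripper_width: 0.5
gripper_force: 3.9
```

Call:
apply_moves(
  increments=[
    [-1,0.0005,0.0002,0,0,0,0],
    [-1,0,0,0,0,0,0],
    [-1,0,0,0,0,0,0],
  ],
)

```text
time_s: 8.17
ee_pos: [632.7, -75.6, 79.2]
ee_rot: [-179.9, 0.3, 23.8]
force: [-6.1, -2.0, 3.5]
gripper_width: 0.6
gripper_force: 4.1
```

Firm stop. Relieve the push, then lift straight off.

Call:
apply_moves(
  increments=[
    [-1,-0.0018,-0.0008,0.0005,0,0,0],
    [-1,-0.0003,-0.0001,0.002,0,0,0],
    [-1,-0.001,-0.0004,0.006,0,0,0],
    [-1,-0.002,-0.0009,0.02,0,0,0],
    [-1,0,0,0.03,0,0,0],
  ],
)

```text
time_s: 8.58
ee_pos: [628.3, -76.6, 136.4]
ee_rot: [-179.8, 0.2, 23.8]
force: [0.9, 0.4, 1.0]
gripper_width: 0.5
gripper_force: 0.0
```

Call:
apply_moves(
  increments=[
    [-1,-0.03,-0.013,0.02,0,0,0],
    [-1,-0.035,-0.015,0.01,0,0,0],
    [-1,-0.035,-0.015,0,0,0,0],
    [-1,-0.02,-0.01,0,0,0,0],
    [-1,0,0,0,0,0,0],
  ],
)

```text
time_s: 9.0
ee_pos: [506.3, -131.1, 169.2]
ee_rot: [180.0, 0.0, 23.7]
force: [-0.2, 0.6, -0.0]
gripper_width: 0.6
gripper_force: 0.0
```

```bash
python3 - <<'E'
from h import *
a=cams.grab_frame("side");b=cams.grab_frame("wrist")
h=np.hstack([cv2.resize(a["color"][100:260,200:360],(420,420),interpolation=cv2.INTER_CUBIC),b["color"][:, 90:470]])
cv2.imwrite("pics/j.png",h[:,:,::-1]); s=status.state();print(s["ee_pos"],s["force"])
E
```

```text
[ 510.26458201 -130.33024032  169.1423215 ] [ 0.27977701 -0.27248466  0.34810777]
```

View pics/j.png

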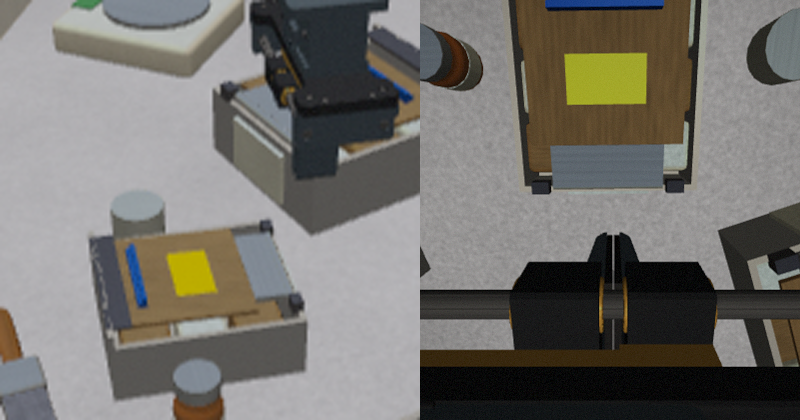

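The flap stays down with its edge under the lip (side picture, lip at about (108,275), ridge at (136,275)). The gripper is clear, and the jar, tin and brush look unmoved.

```bash
python3 -c "
from h import *
print(env.job_done())"
```

```text
the job is handed in; nothing more can be done
None
```

The flap is folded down, slid fully home against its stop and held shut by the lip alone. The gripper is clear, and the job was handed in at about 9 s; the hand-in gave no verdict.

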